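Slide the rivet box down the rail lane

TASK

Push the larger wooden box, the one standing in front of the rail lane, squarely down the lane between the two guide rails until it rests against the end stop. The rails are only lightly tacked in place, so neither the box nor the robot may touch either of them. Only push the box with the fingers, never lift or tip it, and leave everything else where it is.

Things in the scene. Friction and masses are not known exactly. Their poses are not given: they have to be found in the camera images.
- box: closed wooden box with two dark steel bands, on the lane's plate before the mouth; 110 mm long (its x), 100 wide (y), 60 tall, 0.45 to 0.92 kg; origin at the centre of its underside. Its +x points down the lane to within 0.25 rad at the start, up to 28 mm off the centre line. It is loose, slides with ordinary friction (up to about 10 N) and stops when no longer pushed.
- lane: dark steel plate fixed to the table, 6 mm thick, carrying rails and stop. Its +x runs down the lane from the mouth to the end stop, +y to the left, z up; origin on the centre line at table height. Plate: x -230 to +185 mm, y -100 to +100; bare apron before the rails: x below -40. The box slides on top, z = 6; against the stop its origin is at x = +100 mm. 118 mm clear between the rails.
- rail_left: left guide rail (lane +y), a steel bar 195 mm long, 12 thick, 22 tall, standing on the plate: top 28 mm above the table. Spans lane x -40 to +155 mm, inner face at lane y = +59 mm, so the centred box has 9 mm on each side. Origin at the middle of its underside.
- rail_right: right guide rail, the mirror image of the left one: inner face at lane y = -59 mm, top 28 mm above the table. Origin at the middle of its underside.
- stop: end stop, a fixed steel block across the lane's far end, 100 mm wide (lane y = -50 to +50), 20 mm thick, top 36 mm above the table; origin at the centre of the lower edge of the face that the box meets, at lane x = +155 mm.
- punch: steel punch standing on the table beside the lane, on the robot's side of it; 32 mm across, 85 mm tall; origin at the centre of its foot. Not to be disturbed.
- mug: white straight-sided cup beside the lane, on the robot's side; 72 mm across, 75 mm tall; origin at the centre of its foot. Not to be disturbed.
- hammer: hand hammer lying flat on the table beside the lane, on the side away from the robot; 275 mm long, the head 100 mm wide and 36 mm tall; origin on the underside of the handle, 95 mm from the middle of the head, which lies along its +x. Not to be disturbed.
- tongs: dark steel tongs lying flat beyond the lane, 250 mm long, 50 mm wide, 16 mm tall; origin near their middle. Not to be disturbed.
- small_box: another wooden box, much smaller (75 x 60 mm, 40 mm tall), standing off the lane to the robot's right; origin at the centre of its underside. Not the one to push; not to be disturbed.
- wok: dark steel wok, 300 mm across, 75 mm tall, standing on the table to the robot's left; origin at the centre of its foot. Not to be disturbed.
- can: bare metal can, 60 mm across, 90 mm tall, far left on the table; origin at the centre of its foot. Not to be disturbed.
Mind the look-alikes: they are no part of the job. Of the things shaped like the box, the wooden one is meant.

How it is judged:
By the outcome, as a careful person would: the job done as asked, in the order asked, and still so for the second after the job is handed in, with the robot touching nothing.
It also fails if it takes over 64 s, if anything falls off the work surface, if the arm or the gripper's body presses on something with over 40 N, if the wrist force passes 120 N, or if a joint passes its speed limit or range.

ROBOT

A 7-joint arm with a two-finger parallel gripper is mounted at the origin on the work surface. World frame = base frame: x ahead of the robot, y to its left, z up, the work surface at z = 0. Lengths are in mm, angles in rad, forces in N, time in s.
With the tool pointing down it reaches from about 425 to 950 mm from the base axis. Payload 16.7 kg.
Tool frame: the origin (TCP) lies midway between the tips of the shut fingers; the grasp point (between the pads) lies behind it (bot.grip_point_offset is the z of the grasp point in the tool frame, in mm); z points along the fingers, x is the direction in which the jaws open and shut, and the axes are right-handed (so a half turn about z gives the same grasp; the last joint's range is limited). The gripper opens to 94 mm and grips with 3 to 60 N. Pads are 16 mm wide; open, the fingers measure 119 mm over their backs; the gripper's body (75 mm by 177 mm) begins 78 mm behind the grasp point.
Start: joints at [1.079, 0.426, 0.074, 1.606, -0.034, 1.111, -0.067], TCP at [226.852, -635.698, 205.467] pointing down, gripper open.
Joint ranges: [-2.85, 2.85], [-0.5, 2.14], [-1.23, 1.37], [0.21, 2.46], [-1.02, 4.16], [0.16, 2.05], [-2.73, 2.73]. Speed limits (rad/s): [1.89, 1.89, 2.39, 2.39, 3.01, 3.01, 3.01].

INTERFACE

Orientations are given as a 3x3 rotation matrix whose columns are the frame's x, y, z axes.
In Python, from cell import sensors, camera, camera_info, order, bot gives the robot as it stands.
- The arm moves only by the tool step_arm, never from a script. Its argument "deltas" is a list of rows, each a list of 7 numbers: the shift along the tool's x, y, z in m, then the turn, a rotation vector about the tool's x, y, z in degrees, then the opening, from 0 (shut) to 1 (fully open). A call has exactly 8 rows; each row is the pose to reach, as a shift and turn from the pose commanded when the call began, along the tool's axes at that moment; what a row does not reach only later rows make up. A row lasts 1/10 s, in which the tool goes at most 50 mm and 8.59 degrees, less where a joint would pass 70% of its speed; a pose out of reach is approached as far as the arm can. A call with a gripper value outside its range is refused whole. The fingers move at their own pace and stop on an object; the grip force is fixed at half the most. Time passes only in rows, so rows that repeat a pose let the fingers close, or fill a call up. It gives the time, the measured TCP pose, the force and the opening at its end, in the units of the state.
- sensors.state(): the state, without advancing time (a new reading comes with each control period).
- camera(name): name is "scene" or "top"; returns the picture (400x640x3 uint8, red, green, blue); there is no depth.
- camera_info(name): a dict with "K" (3x3 intrinsics, pixels), "R" (3x3) and "t" (3): a world point X has camera coordinates R X + t. Camera axes: x right, y down, z forward; pixel columns grow to the right and rows downward; lengths in mm; the calibration is good to about 2 mm. A picture is of the moment at which its call begins. camera_info takes no time and is no camera call.
- order.hand_in(): hands the job in, once; it reports no verdict.
The state is a dict: "clock": time; "joint_pos": joint angles; "qd": joint speeds; "tau": joint torques, N m; "position": TCP position; "tool_rot": TCP orientation; "force": force on the tool from outside, world axes, zero at the start; "wrist_torque": the same for the moment, N m; "gripper_width": finger opening in mm.
Only numpy, scipy, OpenCV 4.12 (cv2) and the standard library are available. Lean on these libraries where they do the work, as an engineer would, in place of code of your own. Each camera call takes 0.05 s, during which the arm holds its last target.

## Working session

There is one attempt and no reset: what is moved stays moved. The work goes in short steps, Python scripts to look and compute and a tool call to move; the robot and the scene stay as the last step left them, time stands still between calls to the robot, and variables do not carry over. Pictures are saved under pics/ and viewed, and the job is handed in when it is done.

Besides the shell and the picture viewer there is one more tool, called as name([rows], argument=value, ...), one row to a line, values as JSON. step_arm: Moves the arm, as the interface text tells. Its arguments: {"type":"object","properties":{"deltas":{"type":"array","items":{"type":"array","items":{"type":"number"}}}},"required":["deltas"]}

```bash
ls; mkdir -p pics
python3 - <<'E'
from cell import sensors,camera,camera_info,bot
import cv2,numpy as np
np.set_printoptions(precision=3,suppress=True)
for n in("scene","top"):
    cv2.imwrite(f"pics/{n}0.png",camera(n)[:,:,::-1]); print(n,camera_info(n))
print(sensors.state(),bot.grip_point_offset,[a for a in dir(bot) if a[0]!='_'])
E
```

```text
pics
scene {'K': array([[496.45 ,   0.   , 318.939],
       [  0.   , 496.45 , 197.231],
       [  0.   ,   0.   ,   1.   ]]), 'R': array([[-0.747,  0.664, -0.018],
       [ 0.437,  0.47 , -0.767],
       [-0.501, -0.581, -0.641]]), 't': array([ 370.559, -158.187, 1627.098])}
top {'K': array([[435.458,   0.   , 317.46 ],
       [  0.   , 435.458, 203.926],
       [  0.   ,   0.   ,   1.   ]]), 'R': array([[-0.011, -1.   ,  0.007],
       [-0.988,  0.01 , -0.154],
       [ 0.154, -0.009, -0.988]]), 't': array([ -11.582,  495.384, 1325.739])}
{'clock': 0.1, 'joint_pos': array([ 1.078,  0.427,  0.074,  1.607, -0.034,  1.111, -0.067]), 'qd': array([ 0.001, -0.002,  0.   , -0.002,  0.   ,  0.001,  0.001]), 'tau': array([  0.008, -93.747,   3.677, -45.504,  -0.049,   0.017,   0.   ]), 'position': array([ 226.723, -635.383,  204.865]), 'tool_rot': array([[ 0.336, -0.942, -0.   ],
       [-0.942, -0.336,  0.001],
       [-0.001,  0.   , -1.   ]]), 'force': array([ 0.107,  0.112, -0.261]), 'wrist_torque': array([-0.009,  0.014, -0.02 ]), 'gripper_width': 94.1520401914087} -18.8 ['IKError', 'grip_point_offset']
```

View pics/scene0.png

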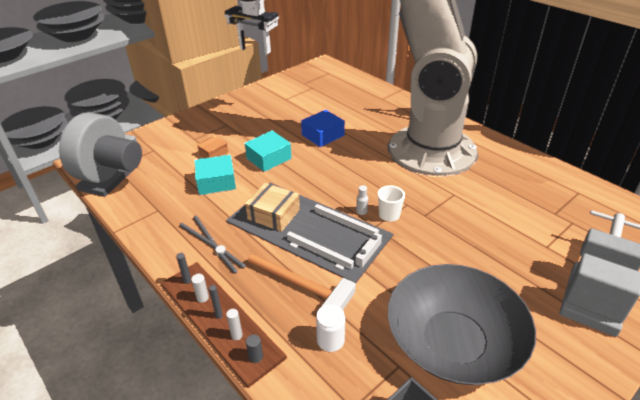

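View pics/top0.png

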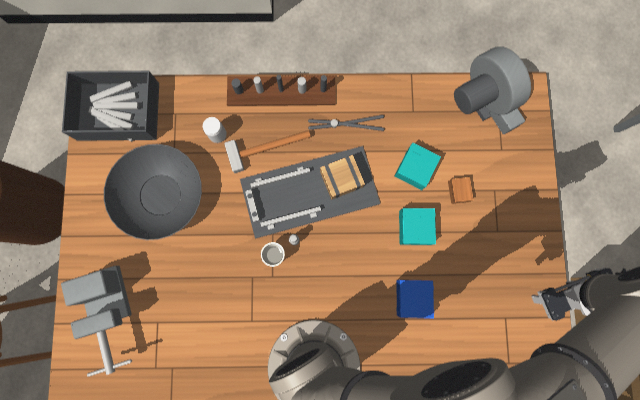

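The top view shows the plate around (310,190), its stop at (252,205) and the wooden box near (345,177). The lane runs toward world +y, tilted slightly toward the robot. Next I'll enlarge both views.

Run:
```python
import cv2
a=cv2.imread("pics/top0.png")[135:255,230:390]; cv2.imwrite("pics/top_z.png",cv2.resize(a,None,fx=5,fy=5,interpolation=cv2.INTER_CUBIC))
a=cv2.imread("pics/scene0.png")[165:285,220:400]; cv2.imwrite("pics/scene_z.png",cv2.resize(a,None,fx=4.4,fy=4.4,interpolation=cv2.INTER_CUBIC))
```

```text
(no output)
```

View pics/top_z.png

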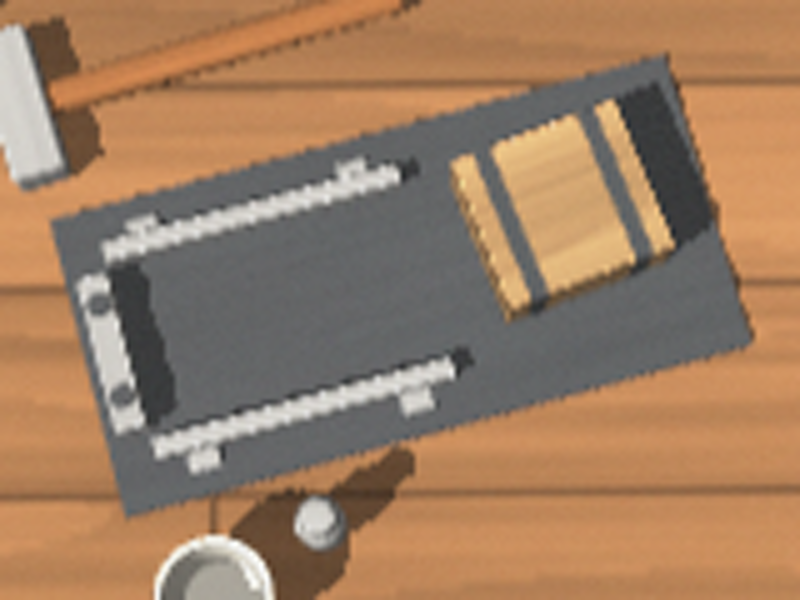

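View pics/scene_z.png

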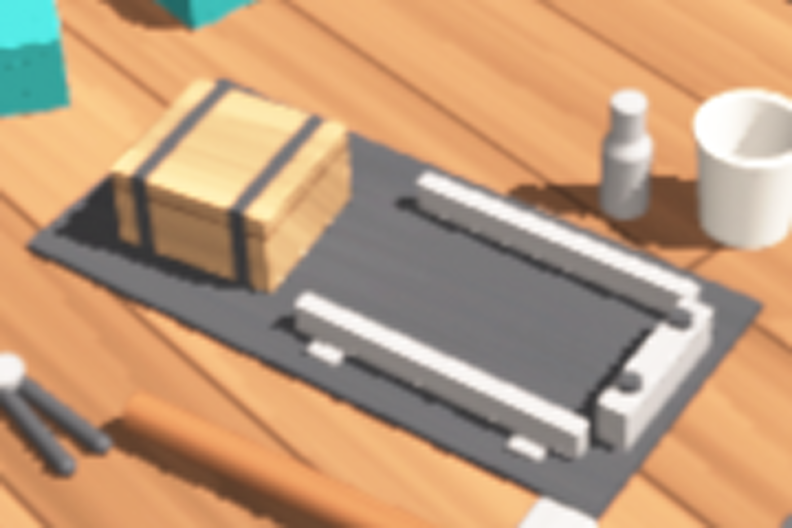

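```bash
cat > h.py <<'E'
import cv2,numpy as np
from cell import camera_info
np.set_printoptions(precision=2,suppress=True)
def ray(n,uv,z):
    c=camera_info(n);K,R,t=c['K'],c['R'],c['t']
    uv=np.atleast_2d(np.asarray(uv,float))
    d=(R.T@np.linalg.inv(K)@np.c_[uv,np.ones(len(uv))].T).T
    o=-R.T@t
    return o+d*((z-o[2])/d[:,2])[:,None]
def tri(u1,u2):
    A=[]
    for n,u in(("top",u1),("scene",u2)):
        c=camera_info(n);P=c['K']@np.c_[c['R'],c['t']]
        A+=[P.tolist()]
    P1,P2=map(np.array,A)
    X=cv2.triangulatePoints(P1,P2,np.array(u1,float).reshape(2,1),np.array(u2,float).reshape(2,1))[:,0]
    return X[:3]/X[3]
def proj(n,X):
    c=camera_info(n);p=(c['K']@(c['R']@np.atleast_2d(X).T+c['t'][:,None]));return (p[:2]/p[2]).T
def quad(mask,z,n):
    """4 edges: fit lines to hull contour points (undistorted) on plane z; returns corners"""
    cs,_=cv2.findContours(mask,cv2.RETR_EXTERNAL,cv2.CHAIN_APPROX_NONE)
    c=max(cs,key=cv2.contourArea)
    return cv2.convexHull(c)[:,0,:]
E
cat > m1.py <<'E'
from h import *
import sys
tag=sys.argv[1]
for n,roi in(("top",(235,140,385,245)),("scene",(220,170,400,290))):
    im=cv2.imread(f"pics/{n}{tag}.png");x0,y0,x1,y1=roi
    hsv=cv2.cvtColor(im,cv2.COLOR_BGR2HSV)
    R=np.zeros(im.shape[:2],np.uint8);R[y0:y1,x0:x1]=255
    S,V=hsv[...,1],hsv[...,2]
    plate=((S<60)&(V<130)).astype(np.uint8)*R
    white=((S<60)&(V>150)).astype(np.uint8)*R
    wood=((hsv[...,0]<26)&(hsv[...,0]>=15)&(S>70)&(V>120)).astype(np.uint8)*R
    plate=cv2.morphologyEx(plate,cv2.MORPH_OPEN,np.ones((3,3)))
    k,l,st,ce=cv2.connectedComponentsWithStats(plate)
    i=1+np.argmax(st[1:,4]); print(n,"plate",st[i])
    P=(l==i).astype(np.uint8)*255
    k,l2,st,ce=cv2.connectedComponentsWithStats(white)
    for j in range(1,k):
        if st[j,4]>25: print(" white",st[j],ce[j])
    k,l3,st,ce=cv2.connectedComponentsWithStats(wood)
    for j in range(1,k):
        if st[j,4]>25: print(" wood",st[j],ce[j])
    o=np.zeros_like(im);o[P>0]=(90,90,90);o[white>0]=(255,255,255);o[wood>0]=(0,160,255)
    cv2.imwrite(f"pics/mask_{n}{tag}.png",cv2.resize(o[y0:y1,x0:x1],None,fx=4,fy=4,interpolation=0))
E
python3 m1.py 0
```

```text
top plate [ 241  147  139   91 5798]
 white [235 144   7  27 110] [237.06 160.25]
 white [250 167  60  21 287] [279.33 176.8 ]
 white [245 190   7   6  27] [248.07 192.07]
 white [247 197  12  25 130] [252.29 208.22]
 white [260 206  61  24 324] [290.36 216.94]
 white [289 235   8   9  55] [292.35 238.89]
 white [266 242  14   3  29] [272.69 243.34]
 wood [349 155  16  31 142] [356.5 170. ]
 wood [328 158  29  36 606] [342.19 175.34]
 wood [320 166  16  33 201] [327.15 181.43]
scene plate [ 228  197  148   84 3975]
 white [359 185   9  25 143] [363.4  196.25]
 white [378 185  22  36 700] [389.19 202.43]
 white [315 204  67  63 701] [358.48 233.49]
 white [287 231  67  38 397] [321.17 247.84]
 white [290 242   8   6  33] [293.73 244.64]
 white [220 245   6   9  40] [221.95 248.93]
 white [335 264   9   6  35] [339.37 266.31]
 white [334 278  22  12 183] [345.35 284.71]
 wood [261 171  29  16 118] [273.48 178.5 ]
 wood [301 170  30  17  88] [316.38 176.51]
 wood [388 170  12   8  47] [395.34 172.04]
 wood [220 172  49  43 879] [239.44 194.79]
 wood [254 185  39  28 523] [271.29 198.41]
 wood [332 187  23  17  39] [343.03 194.1 ]
 wood [276 190  23  41 450] [288.12 210.16]
 wood [306 190  22  15  45] [316.4 197.2]
 wood [255 237  30  23 126] [270.85 248.83]
 wood [379 253  21  22 119] [388.93 263.04]
 wood [289 254  41  33 174] [309.41 269.43]
 wood [311 264  30  21 177] [328.1 275.3]
 wood [356 274  29  16 258] [367.42 284.04]
 wood [220 277  13  13  81] [224.47 284.28]
```

```bash
cat >> h.py <<'E'
def edge(g,p,q,w=2.5,m=.12):
    """subpixel straight edge near segment p-q on gray image g -> (point,dir)"""
    p,q=np.array(p,float),np.array(q,float);L=np.linalg.norm(q-p);d=(q-p)/L;nn=np.array([-d[1],d[0]])
    s=np.arange(-w,w+.01,.1);pts=[]
    for a in np.linspace(m,1-m,int(2*L)):
        X=p+a*(q-p)+s[:,None]*nn
        v=cv2.remap(g,X[:,0].astype(np.float32)[None],X[:,1].astype(np.float32)[None],cv2.INTER_LINEAR)[0]
        G=np.abs(np.gradient(cv2.GaussianBlur(v[:,None],(1,9),2)[:,0]));G[G<.3*G.max()]=0
        if G.max()<.5: continue
        pts.append(p+a*(q-p)+nn*(G*s).sum()/G.sum())
    pts=np.array(pts,np.float32)
    vx,vy,x,y=cv2.fitLine(pts,cv2.DIST_HUBER,0,.01,.01).ravel()
    r=np.abs((pts-[x,y])@[-vy,vx]).mean()
    return np.array([x,y]),np.array([vx,vy]),r
def inter(a,b):
    t=np.linalg.solve(np.c_[a[1],-b[1]],b[0]-a[0]);return a[0]+t[0]*a[1]
def corners(g,C,**k):
    C=[np.array(c,float) for c in C];E=[edge(g,C[i],C[(i+1)%len(C)],**k) for i in range(len(C))]
    return np.array([inter(E[i-1],E[i]) for i in range(len(C))]),[e[2] for e in E]
E
cat > m2.py <<'E'
from h import *
Z=lambda f,o,a:(np.array(a,float)+.5)/f-.5+np.array(o)
T=cv2.imread("pics/top0.png").astype(np.float32);S=cv2.imread("pics/scene0.png").astype(np.float32)
sat=lambda a:a[...,0]  # blue channel: plate gray vs wood orange
gray=lambda a:a.mean(2)
# order: stop-far(+y.. ) far side = away from robot
pt=Z(5,(230,135),[(52,218),(665,58),(752,343),(128,515)])
ps=Z(4.4,(220,165),[(590,515),(30,245),(None or 348,130),(762,303)])
def rep(nm,c,z,n):
    W=ray(n,c,z);print(nm,n,c.round(1).tolist());print("  W",W[:,:2].tolist(),"len",np.linalg.norm(W-np.roll(W,-1,0),axis=1));return W
diff=lambda a:a[...,0]-.6*a[...,2]
c,r=corners(diff(T),pt);print(r);WP=rep("plate",c,6,"top");pc=c
bt=Z(5,(230,135),[(452,158),(612,100),(675,245),(510,318)])
c,r=corners(gray(T),bt);print(r);rep("boxtop",c,66,"top");bc=c
bs=Z(4.4,(220,165),[(262,222),(113,175),(215,80),(350,128)])
c,r=corners(gray(S),bs);print(r);rep("boxtop",c,66,"scene")
for a,b in zip(bc,c):print(" tri",tri(a,b))
# scene plate corner tri: far-mouth corner and near-stop corner
e1=edge(diff(S),*Z(4.4,(220,165),[(580,508),(260,357)]),m=.02);e2=edge(diff(S),*Z(4.4,(220,165),[(30,243),(110,180)]))
e3=edge(diff(S),*Z(4.4,(220,165),[(762,303),(610,505)]),w=2);
print(e1[2],e2[2],e3[2]);a=inter(e1,e2);b=inter(e1,e3)
rep("plate",np.array([a,b]),6,"scene")
print("tri mouthfar",tri(pc[1],a),"stopfar",tri(pc[0],b))
E
python3 m2.py
```

```text
[np.float32(0.08651952), np.float32(0.099458694), np.float32(0.05893875), np.float32(0.24037403)]
plate top [[240.10000610351562, 178.3000030517578], [362.6000061035156, 145.3000030517578], [380.20001220703125, 203.5], [254.8000030517578, 238.10000610351562]]
  W [[586.4870958696315, 232.24480524222074], [693.3520177177932, -167.24639036470185], [499.73891411655063, -218.48917145322196], [392.6042280019482, 182.57376792672662]] len [413.54 200.28 415.13 200.14]
[np.float32(0.2970674), np.float32(0.11878654), np.float32(0.38614538), np.float32(0.2076354)]
boxtop top [[319.5, 167.0], [352.29998779296875, 154.39999389648438], [364.5, 183.5], [331.70001220703125, 196.60000610351562]]
  W [[607.0258583081306, -24.230427784695667], [646.6188561674533, -127.07127725109115], [553.4793429219897, -162.74586642163075], [513.3904178264413, -60.44981518072905]] len [110.2   99.74 109.87 100.4 ]
[np.float32(0.15904601), np.float32(0.30646655), np.float32(0.2558976), np.float32(0.08357558)]
boxtop scene [[280.29998779296875, 215.3000030517578], [247.1999969482422, 204.1999969482422], [269.5, 183.3000030517578], [298.6000061035156, 194.1999969482422]]
  W [[609.3578253502918, -21.675133004903614], [646.932924077081, -117.27632859080461], [548.3066620462334, -148.46858088161082], [518.8620910777889, -55.73282207875286]] len [102.72 103.44  97.3   96.69]
 tri [607.64 -24.23  63.27]
 tri [ 645.33 -125.16   60.78]
 tri [ 548.73 -157.97   62.08]
 tri [514.57 -60.9   60.42]
0.10881124 0.17680636 0.07948012
plate scene [[225.0, 220.39999389648438], [355.20001220703125, 283.0]]
  W [[696.2700361785367, -164.532990984545], [589.2797410062072, 236.3224239149448]] len [414.89 414.89]
tri mouthfar [ 694.5  -167.78    2.66] stopfar [586.97 233.46   1.72]
```

```bash
cat >> h.py <<'E'
WPl=np.array([[586.49,232.24],[693.35,-167.25],[499.74,-218.49],[392.60,182.57]])
_d=(WPl[0]-WPl[1]+WPl[3]-WPl[2]);D=_d/np.linalg.norm(_d);N=np.array([-D[1],D[0]])
O=WPl.mean(0)+22.5*D   # lane origin, top-camera frame
def lane(W): W=np.atleast_2d(W)[:,:2]-O;return np.c_[W@D,W@N]
def world(l): l=np.atleast_2d(l);return O+l[:,:1]*D+l[:,1:2]*N
E
cat > m3.py <<'E'
from h import *
Z=lambda f,o,a:(np.array(a,float)+.5)/f-.5+np.array(o)
T=cv2.imread("pics/top0.png").astype(np.float32).mean(2)
print("D",D,"ang",np.arctan2(D[1],D[0]),"O",O); print(lane(WPl))
for nm,s in(("right in",[(115,263),(400,182)]),("right out",[(170,222),(330,182)]),("left in",[(155,437),(445,359)]),("left out",[(225,440),(400,393)]),("stop face",[(107,280),(142,425)])):
    for w in(1.2,):
        p,v,r=edge(T,*Z(5,(230,135),s),w=w,m=.05)
        a=Z(5,(230,135),s);q=[p+v*((x-p)@v) for x in a];z=36 if 'stop' in nm else 28
        print(nm,r,lane(ray("top",q,z)))
bc=[[319.5,167],[352.3,154.4],[364.5,183.5],[331.7,196.6]]
L=lane(ray("top",bc,66));print("box",L,L.mean(0),[np.arctan2(*(L[i]-L[j])[::-1]) for i,j in((0,1),(3,2))])
E
python3 m3.py
```

```text
D [-0.26  0.97] ang 1.8320050499680216 O [537.23  29.  ]
[[ 183.62 -100.07]
 [-229.91 -100.14]
 [-229.42  100.14]
 [ 185.71  100.07]]
right in 0.08984123 [[149.95 -57.42]
 [-38.29 -58.54]]
right out 0.12496244 [[109.69 -71.6 ]
 [  4.78 -70.58]]
left in 0.13524945 [[153.2   58.66]
 [-35.2   59.39]]
left out 0.07673548 [[111.45  71.58]
 [ -2.1   71.92]]
stop face 0.12912878 [[156.48 -44.9 ]
 [156.77  50.07]]
box [[ -69.35  -53.74]
 [-179.03  -65.24]
 [-189.39   33.85]
 [ -80.35   46.24]] [-129.53   -9.72] [np.float64(0.1045066829898216), np.float64(0.11310403719689265)]
```

step_arm([
  [-0.025,-0.04,0,0,0,0.6,0.7],
  [-0.051,-0.08,0,0,0,1.2,0.7],
  [-0.077,-0.12,0,0,0,1.8,0.7],
  [-0.102,-0.16,0,0,0,2.4,0.7],
  [-0.128,-0.2,0,0,0,3.0,0.7],
  [-0.154,-0.24,0,0,0,3.6,0.7],
  [-0.179,-0.28,0,0,0,4.2,0.7],
  [-0.205,-0.32,0,0,0,4.67,0.7],
])

```text
clock: 0.9
position: [460.1, -333.4, 205.4]
tool_rot: [[0.258, -0.966, -0.0], [-0.966, -0.258, 0.0], [-0.0, 0.0, -1.0]]
force: [0.1, -0.2, -0.1]
gripper_width: 65.9
```

```bash
cat > st.py <<'E'
from h import *
from cell import sensors
import sys
s=sensors.state();p=s['position'];R=s['tool_rot']
print("t",s['clock'],"pos",p,"lane",lane(p)[0],"F",s['force'],"F lane",[s['force'][:2]@D,s['force'][:2]@N],"w",s['gripper_width'])
print("toolx lane ang deg",np.degrees(np.arctan2(R[1,0],R[0,0])-np.arctan2(D[1],D[0])),"tilt",R[:,2],"q",s['joint_pos'])
if len(sys.argv)>3:
    x,y,z=map(float,sys.argv[1:4]);w=world([[x,y]])[0];print("tool delta to target mm",R.T@(np.r_[w,z]-p))
E
python3 st.py -130 -95 205
```

```text
t 0.9 pos [ 460.09 -333.4   205.43] lane [-330.19  168.12] F [ 0.13 -0.24 -0.09] F lane [np.float64(-0.2620596374805774), np.float64(-0.06302144156802815)] w 65.88337039187032
toolx lane ang deg -180.0301687112028 tilt [-0.  0. -1.] q [ 0.58  0.26 -0.08  1.84  0.02  1.04 -0.82]
tool delta to target mm [-200.33 -263.02    0.41]
```

step_arm([
  [-0.029,-0.038,0,0,0,0,0.7],
  [-0.058,-0.076,0,0,0,0,0.7],
  [-0.087,-0.114,0,0,0,0,0.7],
  [-0.116,-0.152,0,0,0,0,0.7],
  [-0.145,-0.19,0,0,0,0,0.7],
  [-0.174,-0.228,0,0,0,0,0.7],
  [-0.2,-0.263,0.0,0,0,0,0.7],
  [-0.2,-0.263,0.04,0,0,0,0.7],
])

```text
clock: 1.7
position: [667.2, -66.9, 169.0]
tool_rot: [[0.265, -0.964, 0.008], [-0.964, -0.265, 0.003], [-0.0, -0.009, -1.0]]
force: [0.9, 0.3, -0.6]
gripper_width: 66.0
```

step_arm([
  [0,0,0.04,0,0,0,0.7],
  [0,0,0.08,0,0,0,0.7],
  [0,0,0.1,0,0,0,0.7],
  [0,0,0.115,0,0,0,0.7],
  [0,0,0.125,0,0,0,0.7],
  [0,0,0.129,0,0,0,0.7],
  [0,0,0.129,0,0,0,0.7],
  [0,0,0.129,0,0,0,0.7],
])

```text
clock: 2.5
position: [662.4, -74.0, 37.5]
tool_rot: [[0.258, -0.966, 0.001], [-0.966, -0.258, -0.0], [0.0, -0.001, -1.0]]
force: [-0.6, 0.1, 0.6]
gripper_width: 65.7
```

```bash
python3 st.py -130 -95 36
python3 - <<'E'
from cell import camera
import cv2
for n,(x0,y0,x1,y1) in(("scene",(200,100,420,290)),("top",(230,130,390,250))):
    a=camera(n)[:,:,::-1];cv2.imwrite(f"pics/{n}1.png",a);cv2.imwrite(f"pics/{n}1z.png",cv2.resize(a[y0:y1,x0:x1],None,fx=3.6 if n=="scene" else 5,fy=3.6 if n=="scene" else 5,interpolation=2))
E
```

```text
t 2.5 pos [662.43 -73.97  37.55] lane [-131.82  -94.36] F [-0.56  0.05  0.59] F lane [np.float64(0.19744086871980343), np.float64(0.5272141681565986)] w 65.6606874944689
toolx lane ang deg -180.00187381696762 tilt [ 0. -0. -1.] q [ 0.15  0.59 -0.18  1.74  0.14  0.82 -1.41]
tool delta to target mm [-1.82 -0.64  1.55]
```

View pics/scene1z.png

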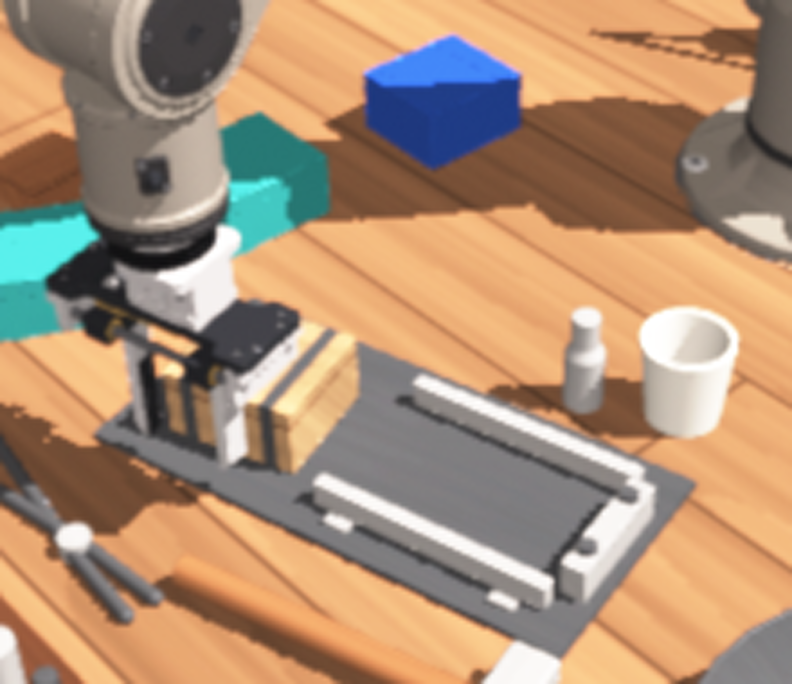

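View pics/top1z.png

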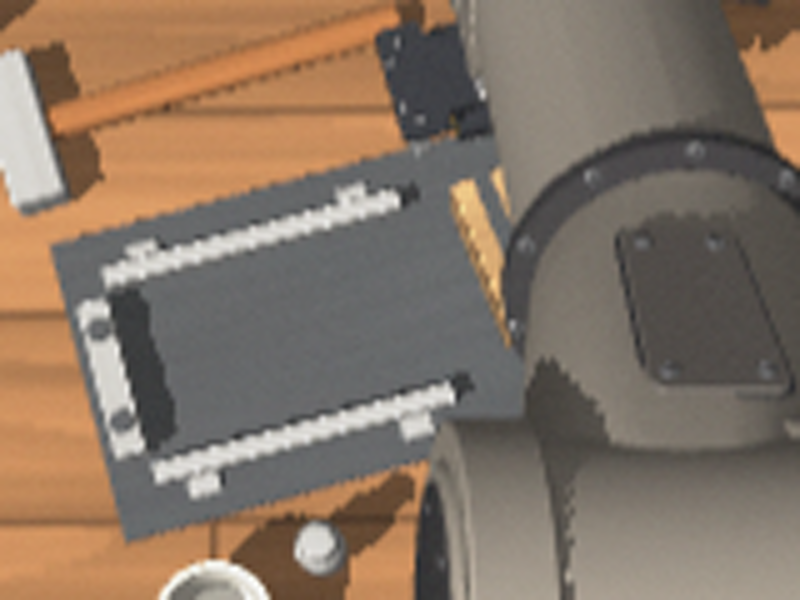

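The scene view shows both fingers standing just beyond the box's far (right) face, around zoomed (145,400) and (228,440), clear of the rails and tongs. Next I'll creep toward the box.

step_arm([
  [0,0.005,0,0,0,0,0.7],
  [0,0.01,0,0,0,0,0.7],
  [0,0.014,0,0,0,0,0.7],
  [0,0.016,0,0,0,0,0.7],
  [0,0.018,0,0,0,0,0.7],
  [0,0.019,0,0,0,0,0.7],
  [0,0.02,0,0,0,0,0.7],
  [0,0.02,0,0,0,0,0.7],
])

```text
clock: 3.4
position: [642.8, -79.1, 36.6]
tool_rot: [[0.258, -0.966, 0.001], [-0.966, -0.258, 0.0], [0.0, -0.001, -1.0]]
force: [2.3, 0.1, -0.3]
gripper_width: 65.4
```

```bash
python3 st.py -130 -60 36
```

```text
t 3.4 pos [642.78 -79.11  36.59] lane [-131.71  -74.04] F [ 2.27  0.12 -0.33] F lane [np.float64(-0.47419519529890836), np.float64(-2.225693478882817)] w 65.3841706402845
toolx lane ang deg -179.99257112909893 tilt [ 0.  0. -1.] q [ 0.16  0.57 -0.18  1.79  0.14  0.8  -1.4 ]
tool delta to target mm [-1.71 14.04  0.58]
```

step_arm([
  [0,0.0005,0,0,0,0,0.7],
  [0,0.001,0,0,0,0,0.7],
  [0,0.0015,0,0,0,0,0.7],
  [0,0.002,0,0,0,0,0.7],
  [0,0.0025,0,0,0,0,0.7],
  [0,0.003,0,0,0,0,0.7],
  [0,0.0035,0,0,0,0,0.7],
  [0,0.004,0,0,0,0,0.7],
])

```text
clock: 4.2
position: [638.6, -80.2, 36.6]
tool_rot: [[0.258, -0.966, 0.0], [-0.966, -0.258, 0.0], [0.0, -0.0, -1.0]]
force: [3.2, -1.3, -0.5]
gripper_width: 66.1
```

```bash
python3 st.py -130 -60 36
```

```text
t 4.2 pos [638.64 -80.2   36.57] lane [-131.69  -69.76] F [ 3.24 -1.33 -0.48] F lane [np.float64(-2.1206835365454424), np.float64(-2.7860059848058834)] w 66.12376586818493
toolx lane ang deg -180.00018339003987 tilt [ 0.  0. -1.] q [ 0.16  0.57 -0.19  1.8   0.14  0.79 -1.4 ]
tool delta to target mm [-1.69  9.76  0.57]
```

step_arm([
  [0,0.001,0,0,0,0,0.7],
  [0,0.002,0,0,0,0,0.7],
  [0,0.0035,0,0,0,0,0.7],
  [0,0.005,0,0,0,0,0.7],
  [0,0.0065,0,0,0,0,0.7],
  [0,0.008,0,0,0,0,0.7],
  [0,0.009,0,0,0,0,0.7],
  [0,0.009,0,0,0,0,0.7],
])

```text
clock: 5.0
position: [629.7, -82.5, 36.5]
tool_rot: [[0.258, -0.966, -0.0], [-0.966, -0.258, 0.0], [-0.0, 0.0, -1.0]]
force: [3.2, -0.8, 1.6]
gripper_width: 66.0
```

```bash
python3 st.py -130 -60 36;  python3 - <<'E'
from cell import camera
import cv2
for n,(x0,y0,x1,y1) in(("scene",(220,165,400,285)),("top",(230,130,390,250))):
    a=camera(n)[:,:,::-1];cv2.imwrite(f"pics/{n}2.png",a);cv2.imwrite(f"pics/{n}2z.png",cv2.resize(a[y0:y1,x0:x1],None,fx=4.4,fy=4.4,interpolation=2))
E
```

```text
t 5.0 pos [629.68 -82.5   36.53] lane [-131.59  -60.51] F [ 3.15 -0.8   1.65] F lane [np.float64(-1.5832156360047909), np.float64(-2.8392806546503424)] w 66.00397164306392
toolx lane ang deg -180.00340607579068 tilt [-0.  0. -1.] q [ 0.17  0.56 -0.19  1.82  0.14  0.78 -1.4 ]
tool delta to target mm [-1.59  0.51  0.53]
```

View pics/scene2z.png

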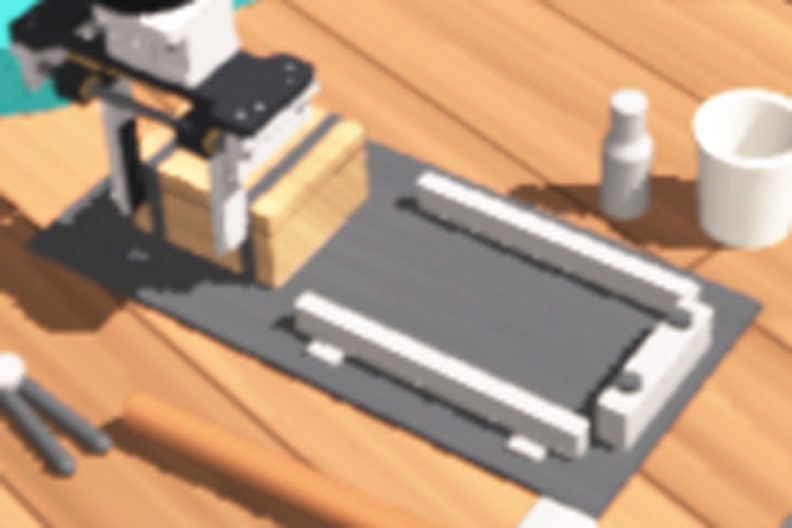

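View pics/top2z.png

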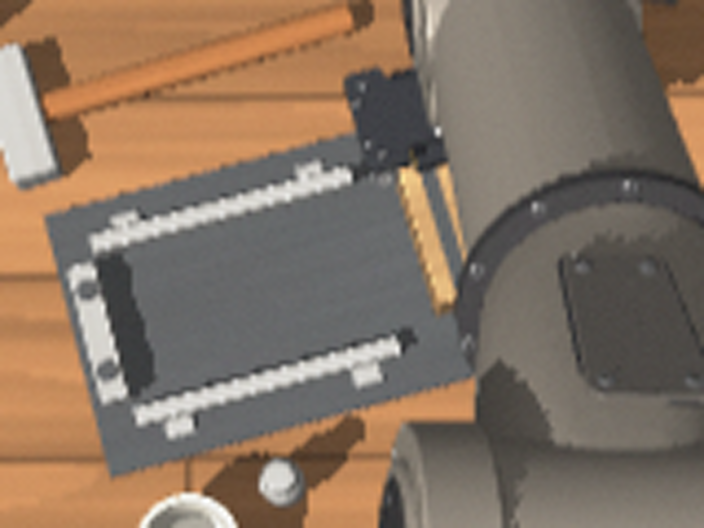

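The box looks square to the lane now. Its front top edge runs from about (400,168) to (440,308) in the zoomed top view. I'll measure that edge and its near corner.

Run:
```python
from h import *
Z=lambda f,o,a:(np.array(a,float)+.5)/f-.5+np.array(o)
T=cv2.imread("pics/top2.png").astype(np.float32)
g=T[...,2]-T[...,0]
f=edge(g,*Z(4.4,(230,130),[(400,172),(436,302)]),w=2)
n=edge(g,*Z(4.4,(230,130),[(437,309),(454,304)]),w=2,m=.05)
c=inter(f,n);print(f[2],n[2],c)
q=[f[0],f[0]+f[1]*20]
L=lane(ray("top",q,66));v=L[1]-L[0];print("front edge yaw",np.arctan(-v[0]/v[1]),L,"near corner",lane(ray("top",c,66)))
# plate bottom edge visible check same drift
```

```text
0.15988854 0.17295949 [328.71 200.58]
front edge yaw 0.006959600507431006 [[-67.73   1.65]
 [-68.16  64.07]] near corner [[-68.11  55.71]]
```

step_arm([
  [0,-0.01,0,0,0,0,0.7],
  [0,-0.03,0,0,0,0,0.7],
  [0,-0.035,-0.02,0,0,0,0.7],
  [0,-0.035,-0.06,0,0,0,0.7],
  [0.0,-0.035,-0.1,0,0,0,0.7],
  [0.04,-0.02,-0.12,0,0,-8,0.7],
  [0.08,0,-0.12,0,0,-16,0.7],
  [0.12,0.02,-0.12,0,0,-24,0.7],
])

```text
clock: 5.9
position: [641.7, -204.3, 157.1]
tool_rot: [[0.634, -0.773, 0.0], [-0.773, -0.634, 0.0], [0.0, -0.0, -1.0]]
force: [0.1, -1.0, -0.0]
gripper_width: 65.6
```

```bash
python3 st.py -330 0 150
```

```text
t 5.9 pos [ 641.67 -204.35  157.13] lane [-252.4   -40.63] F [ 0.06 -0.96 -0.04] F lane [np.float64(-0.9404475444710166), np.float64(0.18880049451504127)] w 65.5831334260334
toolx lane ang deg -155.60441149251758 tilt [ 0.  0. -1.] q [ 0.4   0.48 -0.26  1.64  0.14  1.04 -0.78]
tool delta to target mm [53.89 69.05  7.12]
```

step_arm([
  [0.01,0.015,0,0,0,-8.2,0.7],
  [0.02,0.03,0,0,0,-16.4,0.7],
  [0.03,0.045,0,0,0,-24.6,0.7],
  [0.04,0.06,0,0,0,-32.8,0.7],
  [0.054,0.069,0,0,0,-41,0.7],
  [0.054,0.069,0,0,0,-49.2,0.7],
  [0.054,0.069,0,0,0,-57.4,0.7],
  [0.054,0.069,0,0,0,-65.6,0.7],
])

```text
clock: 6.7
position: [621.8, -288.7, 156.0]
tool_rot: [[0.966, 0.257, -0.001], [0.257, -0.966, 0.001], [-0.001, -0.001, -1.0]]
force: [-1.7, 0.9, -0.6]
gripper_width: 65.9
```

```bash
python3 st.py -230 0 36;  python3 - <<'E'
from cell import camera
import cv2
for n,(x0,y0,x1,y1) in(("scene",(220,165,400,285)),("top",(230,130,390,250))):
    a=camera(n)[:,:,::-1];cv2.imwrite(f"pics/{n}3.png",a);cv2.imwrite(f"pics/{n}3z.png",cv2.resize(a[y0:y1,x0:x1],None,fx=4.4,fy=4.4,interpolation=2))
E
```

```text
t 6.7 pos [ 621.79 -288.69  155.97] lane [-328.75    0.35] F [-1.69  0.87 -0.59] F lane [np.float64(1.275009163444751), np.float64(1.409156262908467)] w 65.86901075734595
toolx lane ang deg -90.07716649084456 tilt [-0.  0. -1.] q [ 0.68  0.53 -0.48  1.6   0.27  1.08  0.39]
tool delta to target mm [  0.34 -98.59 120.11]
```

View pics/scene3z.png

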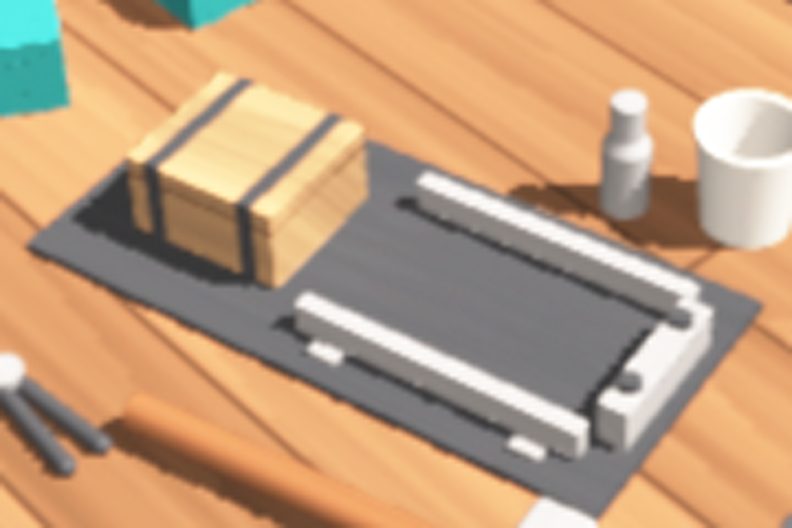

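View pics/top3z.png

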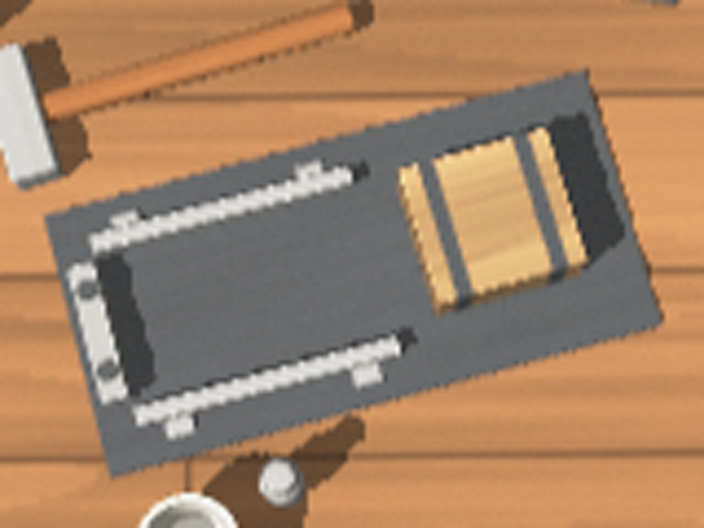

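The arm is clear and the box is fully visible. Its top corners in the zoomed top view are about (399,170), (546,127), (586,263) and (438,309).

```bash
cat > mb.py <<'E'
from h import *
import sys
def go(tag,pts,f,o,n="top",w=2):
    T=cv2.imread(f"pics/{n}{tag}.png").astype(np.float32)
    Cc=(np.array(pts,float)+.5)/f-.5+np.array(o)
    for nm,g in(("gray",T.mean(2)),("r-b",T[...,2]-T[...,0])):
        c,r=corners(g,Cc,w=w);W=ray(n,c,66);L=lane(W)
        print(n,nm,np.array(r),"len",np.linalg.norm(W-np.roll(W,-1,0),axis=1));print(L.round(1).tolist(),"c",L.mean(0),"yaw edges",
          [round(float(np.arctan2(*(L[i]-L[j])[::-1])),4) for i,j in((0,1),(3,2))],[round(float(np.arctan2(-(L[i]-L[j])[0],(L[i]-L[j])[1])),4) for i,j in((3,0),(2,1))])
E
python3 - <<'E'
from mb import *
go(3,[(399,170),(546,127),(586,263),(438,309)],4.4,(230,130))
go(3,[(273,220),(130,160),(228,73),(366,125)],4.4,(220,165),n="scene")
go(0,[(452,158),(612,100),(675,245),(510,318)],5,(230,135))
E
```

```text
top gray [0.22 0.13 0.26 0.2 ] len [110.01 100.99 109.62 100.04]
[[-69.3, -48.7], [-179.3, -52.2], [-180.5, 48.8], [-70.9, 51.3]] c [-125.     -0.22] yaw edges [0.032, 0.0234] [0.0162, 0.0125]
top r-b [0.19 0.12 0.24 0.16] len [112.25 103.05 112.46 104.01]
[[-67.1, -50.2], [-179.4, -51.8], [-180.7, 51.2], [-68.3, 53.8]] c [-123.87    0.74] yaw edges [0.0143, 0.0229] [0.0111, 0.013]
scene gray [0.15 0.17 0.27 0.09] len [106.06  99.8  108.13 101.06]
[[-67.3, -51.9], [-173.3, -55.0], [-175.6, 44.7], [-67.6, 49.1]] c [-120.94   -3.27] yaw edges [0.0292, 0.0406] [0.0026, 0.0229]
scene r-b [0.22 0.38 0.17 0.14] len [107.45 101.08 107.03  98.88]
[[-68.6, -51.5], [-176.0, -54.9], [-177.0, 46.2], [-69.9, 47.4]] c [-122.88   -3.19] yaw edges [0.0318, 0.0113] [0.0136, 0.0097]
top gray [0.23 0.12 0.32 0.19] len [109.67  99.88 109.97 100.8 ]
[[-69.9, -54.7], [-179.1, -64.5], [-189.6, 34.9], [-80.1, 45.6]] c [-129.67   -9.66] yaw edges [0.0895, 0.0978] [0.1015, 0.1046]
top r-b [0.21 0.11 0.24 0.12] len [111.15 101.79 113.68 104.52]
[[-68.7, -53.8], [-179.2, -66.4], [-189.6, 34.9], [-76.9, 50.4]] c [-128.61   -8.75] yaw edges [0.1133, 0.1368] [0.0786, 0.1022]
```

Measured pose: centre (-125, 0) in the lane frame, yaw about 0.015 rad, so it is centred. Next I'll come down behind the rear face for a two-finger push.

step_arm([
  [0,-0.04,0,0,0,0,0.7],
  [0,-0.08,0,0,0,0,0.7],
  [0,-0.11,0,0,0,0,0.7],
  [0,-0.122,0.02,0,0,0,0.7],
  [0,-0.122,0.06,0,0,0,0.7],
  [0,-0.122,0.1,0,0,0,0.7],
  [0,-0.122,0.119,0,0,0,0.7],
  [0,-0.122,0.119,0,0,0,0.7],
])

```text
clock: 7.6
position: [589.3, -170.1, 34.6]
tool_rot: [[0.969, 0.248, -0.005], [0.248, -0.969, 0.002], [-0.004, -0.003, -1.0]]
force: [0.3, -0.1, 0.3]
gripper_width: 65.7
```

```bash
python3 st.py -190 0 36
```

```text
t 7.6 pos [ 589.35 -170.14   34.59] lane [-205.85    1.09] F [ 0.25 -0.1   0.28] F lane [np.float64(-0.16643656941331564), np.float64(-0.21716222356363168)] w 65.65645825997574
toolx lane ang deg -90.61560099878702 tilt [-0.  0. -1.] q [ 0.54  0.57 -0.47  1.85  0.35  0.81  0.14]
tool delta to target mm [  0.91 -15.86  -1.37]
```

step_arm([
  [0,0,0,0,0,0,0.7],
  [0,-0.004,0,0,0,0,0.7],
  [0,-0.008,0,0,0,0,0.7],
  [0,-0.011,0,0,0,0,0.7],
  [0,-0.014,0,0,0,0,0.7],
  [0,-0.017,0,0,0,0,0.7],
  [0,-0.021,0,0,0,0,0.7],
  [0,-0.025,0,0,0,0,0.7],
])

```text
clock: 8.4
position: [585.2, -147.6, 37.9]
tool_rot: [[0.968, 0.251, 0.001], [0.251, -0.968, -0.001], [0.001, 0.001, -1.0]]
force: [1.9, -5.4, 1.3]
gripper_width: 65.7
```

```bash
python3 st.py -150 0 36
```

```text
t 8.4 pos [ 585.18 -147.64   37.89] lane [-183.03   -0.7 ] F [ 1.95 -5.4   1.25] F lane [np.float64(-5.723455480491087), np.float64(-0.48820532384530746)] w 65.65728509303676
toolx lane ang deg -90.4530443973957 tilt [ 0. -0. -1.] q [ 0.51  0.55 -0.48  1.88  0.35  0.8   0.1 ]
tool delta to target mm [ -0.96 -33.03   1.84]
```

step_arm([
  [0,-0.004,0,0,0,0,0.7],
  [0,-0.008,0,0,0,0,0.7],
  [0,-0.012,0,0,0,0,0.7],
  [0,-0.016,0,0,0,0,0.7],
  [0,-0.019,0,0,0,0,0.7],
  [0,-0.02,0,0,0,0,0.7],
  [0,-0.02,0,0,0,0,0.7],
  [0,-0.02,0,0,0,0,0.7],
])

```text
clock: 9.2
position: [580.2, -127.8, 37.8]
tool_rot: [[0.968, 0.251, 0.001], [0.251, -0.968, -0.001], [0.001, 0.001, -1.0]]
force: [0.5, -5.0, 4.1]
gripper_width: 65.8
```

```bash
python3 st.py 35 0 36;  python3 - <<'E'
from cell import camera
import cv2
for n,(x0,y0,x1,y1) in(("scene",(220,165,400,285)),("top",(230,130,390,250))):
    a=camera(n)[:,:,::-1];cv2.imwrite(f"pics/{n}4.png",a);cv2.imwrite(f"pics/{n}4z.png",cv2.resize(a[y0:y1,x0:x1],None,fx=4.4,fy=4.4,interpolation=2))
E
```

```text
t 9.2 pos [ 580.17 -127.8    37.8 ] lane [-162.58   -0.98] F [ 0.45 -5.02  4.09] F lane [np.float64(-4.962935311703309), np.float64(0.8582346376635536)] w 65.84898020926819
toolx lane ang deg -90.42649156584156 tilt [ 0. -0. -1.] q [ 0.49  0.54 -0.48  1.9   0.34  0.79  0.07]
tool delta to target mm [  -2.45 -197.57    1.67]
```

View pics/scene4z.png

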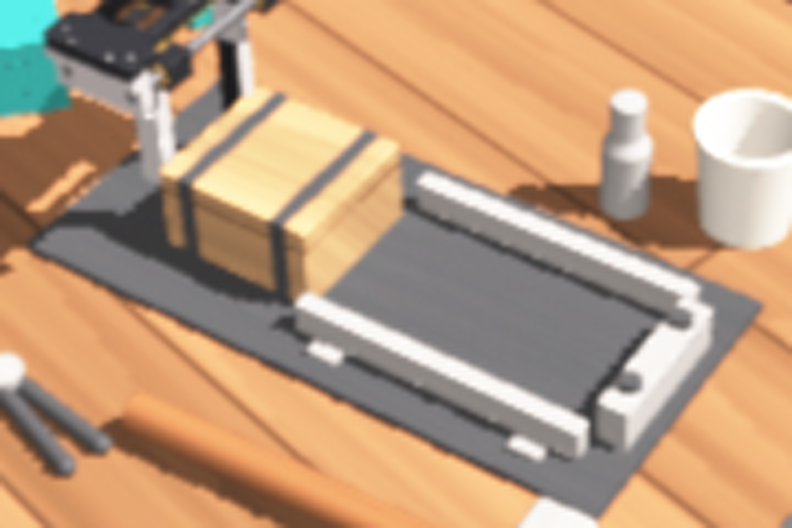

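View pics/top4z.png

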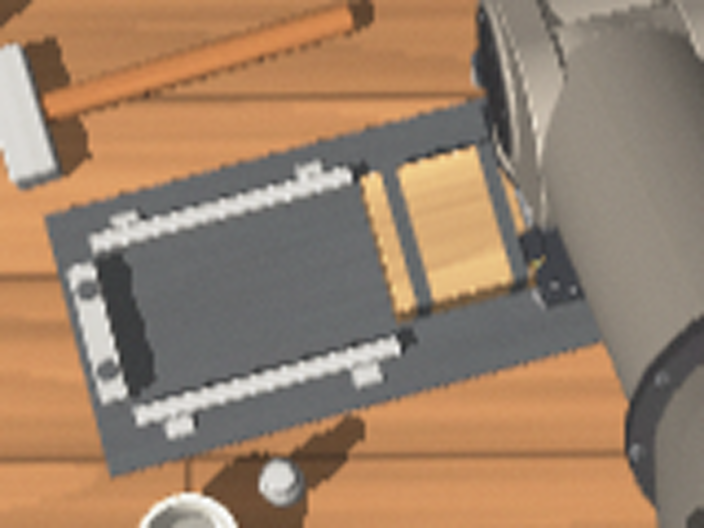

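The box front, at zoomed top (362,172) to (400,315), is just short of the rail mouths at (350,175) and (402,343). I'll measure the lateral gaps there.

```bash
cat > me.py <<'E'
from h import *
def em(tag,segs,f,o,n="top",z=66,w=1.6):
    T=cv2.imread(f"pics/{n}{tag}.png").astype(np.float32).mean(2)
    for nm,s in segs:
        a=(np.array(s,float)+.5)/f-.5+np.array(o)
        p,v,r=edge(T,a[0],a[1],w=w,m=.04);q=[p+v*((x-p)@v) for x in a]
        print(n,nm,round(float(r),2),lane(ray(n,q,z)).round(1).tolist())
E
python3 - <<'E'
from me import *
em(4,[("right",[(366,171),(472,148)]),("left",[(405,311),(515,285)]),("front",[(362,176),(398,308)])],4.4,(230,130))
em(3,[("right0",[(399,170),(546,127)]),("left0",[(438,309),(586,263)])],4.4,(230,130))
em(4,[("left-rail",[(138,405),(395,336)]),("right-rail",[(105,248),(345,183)])],4.4,(230,130),z=28,w=1.2)
E
```

```text
top right 0.17 [[-48.0, -52.0], [-124.8, -51.7]]
top left 0.1 [[-47.5, 47.8], [-126.7, 49.5]]
top front 0.13 [[-42.8, -52.0], [-42.3, 45.7]]
top right0 0.19 [[-70.7, -49.1], [-179.6, -51.9]]
top left0 0.16 [[-70.0, 51.5], [-179.0, 48.7]]
top left-rail 0.13 [[151.8, 58.5], [-38.0, 59.0]]
top right-rail 0.1 [[146.3, -58.9], [-33.3, -58.9]]
```

step_arm([
  [-0.0003,-0.006,0,0,0,-0.1,0.7],
  [-0.0008,-0.015,0,0,0,-0.2,0.7],
  [-0.0012,-0.025,0,0,0,-0.3,0.7],
  [-0.0016,-0.035,0,0,0,-0.4,0.7],
  [-0.002,-0.045,0,0,0,-0.5,0.7],
  [-0.0022,-0.054,0,0,0,-0.5,0.7],
  [-0.0024,-0.06,0,0,0,-0.5,0.7],
  [-0.0024,-0.06,0,0,0,-0.5,0.7],
])

```text
clock: 10.1
position: [562.3, -69.0, 37.6]
tool_rot: [[0.965, 0.261, -0.0], [0.261, -0.965, 0.0], [0.0, -0.0, -1.0]]
force: [0.1, -0.5, -0.5]
gripper_width: 65.8
```

```bash
python3 st.py 35 0 36;  python3 - <<'E'
from cell import camera
import cv2
for n,(x0,y0,x1,y1) in(("scene",(220,165,400,285)),("top",(230,130,390,250))):
    a=camera(n)[:,:,::-1];cv2.imwrite(f"pics/{n}5.png",a);cv2.imwrite(f"pics/{n}5z.png",cv2.resize(a[y0:y1,x0:x1],None,fx=4.4,fy=4.4,interpolation=2))
E
```

```text
t 10.1 pos [562.31 -69.    37.58] lane [-101.15    1.09] F [ 0.12 -0.53 -0.52] F lane [np.float64(-0.5393115206162561), np.float64(0.01759056997730592)] w 65.84938588926433
toolx lane ang deg -89.85045472192598 tilt [-0.  0. -1.] q [ 0.41  0.51 -0.5   1.96  0.34  0.76 -0.03]
tool delta to target mm [   1.44 -136.15    1.63]
```

View pics/top5z.png

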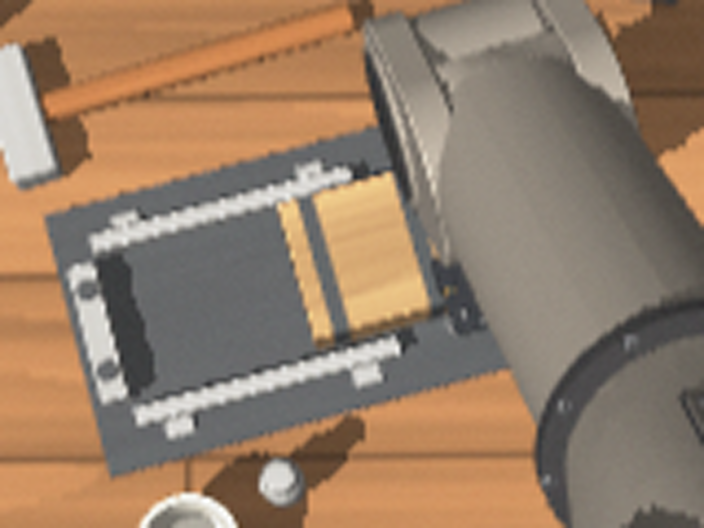

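View pics/scene5z.png

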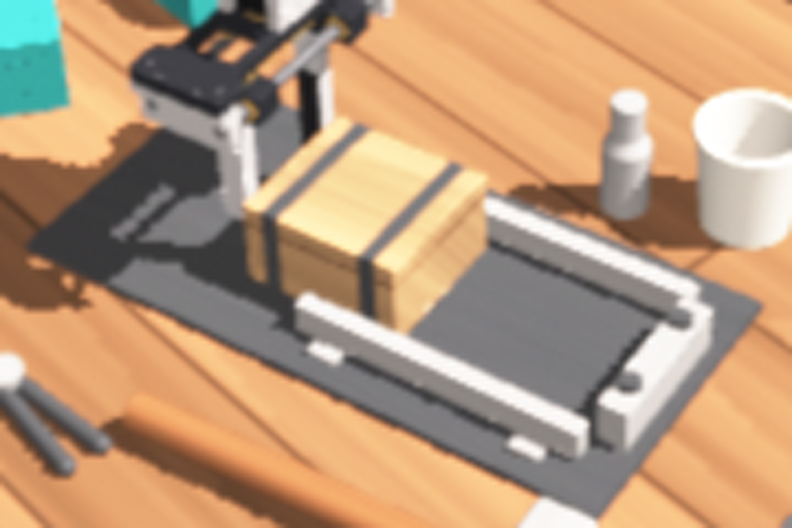

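The front half of the box is between the rails. In the zoomed top view its front edge runs from (281,205) to (318,343), with visible gaps on both sides.

Run:
```python
from me import *
em(5,[("right",[(285,202),(388,174)]),("left",[(322,340),(425,312)]),("front",[(281,208),(316,338)])],4.4,(230,130))
```

```text
top right 0.1 [[12.9, -49.9], [-62.4, -49.2]]
top left 0.09 [[13.8, 51.9], [-60.7, 51.2]]
top front 0.15 [[18.9, -45.0], [18.6, 50.8]]
```

step_arm([
  [0.0001,-0.006,0,0,0,0,0.7],
  [0.0002,-0.016,0,0,0,0,0.7],
  [0.0004,-0.03,0,0,0,0,0.7],
  [0.0006,-0.045,0,0,0,0,0.7],
  [0.0007,-0.06,0,0,0,0,0.7],
  [0.0009,-0.072,0,0,0,0,0.7],
  [0.001,-0.08,0,0,0,0,0.7],
  [0.001,-0.08,0,0,0,0,0.7],
])

```text
clock: 11.0
position: [542.3, 9.3, 37.6]
tool_rot: [[0.965, 0.262, -0.0], [0.262, -0.965, 0.001], [0.0, -0.001, -1.0]]
force: [0.8, -0.4, -0.2]
gripper_width: 65.5
```

```bash
python3 st.py 35 0 36;  python3 - <<'E'
from cell import camera
import cv2
for n,(x0,y0,x1,y1) in(("scene",(220,165,400,285)),("top",(230,130,390,250))):
    a=camera(n)[:,:,::-1];cv2.imwrite(f"pics/{n}6.png",a);cv2.imwrite(f"pics/{n}6z.png",cv2.resize(a[y0:y1,x0:x1],None,fx=4.4,fy=4.4,interpolation=2))
E
```

```text
t 11.0 pos [542.34   9.33  37.57] lane [-20.32   0.15] F [ 0.75 -0.43 -0.2 ] F lane [np.float64(-0.6085872420185763), np.float64(-0.6177484831182235)] w 65.49822963429479
toolx lane ang deg -89.78867135848311 tilt [-0.  0. -1.] q [ 0.29  0.48 -0.52  2.01  0.35  0.74 -0.18]
tool delta to target mm [  0.35 -55.32   1.61]
```

View pics/top6z.png

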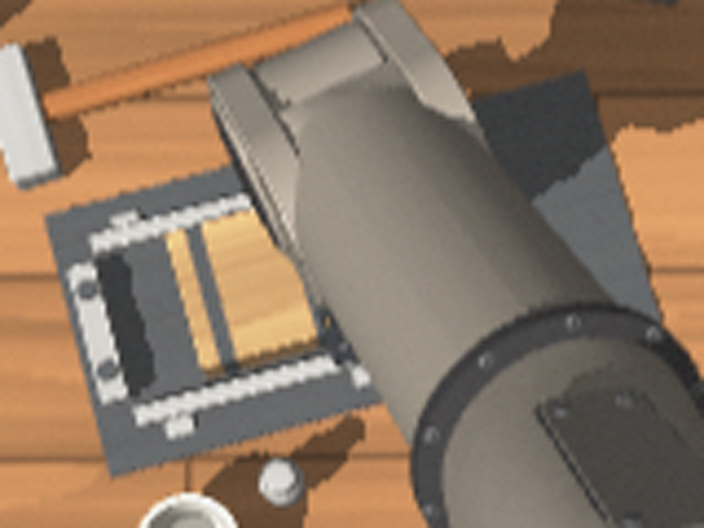

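View pics/scene6z.png

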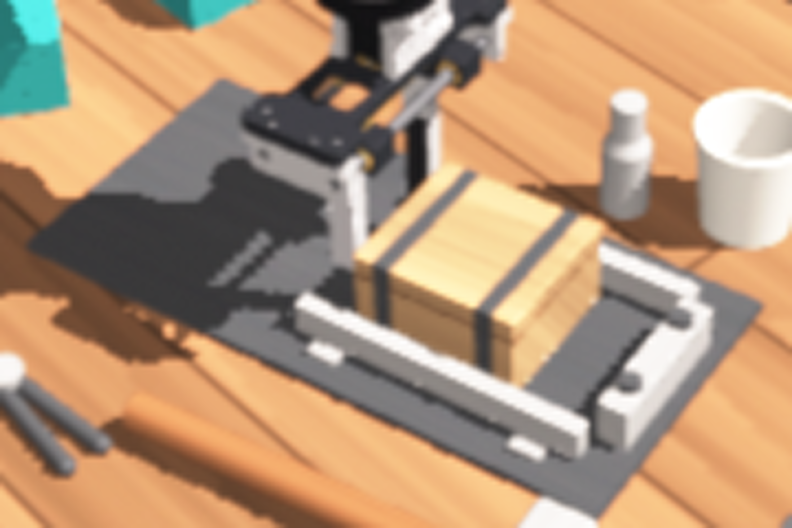

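The box is well inside the rails. Its front edge runs from (168,238) to (207,370) in the zoomed top view, with gaps to both rails. Measuring it before the final stretch.

Run:
```python
from me import *
em(6,[("right",[(172,231),(248,211)]),("left",[(209,370),(315,341)]),("front",[(168,240),(204,365)])],4.4,(230,130))
```

```text
top right 0.14 [[94.8, -51.1], [39.7, -50.4]]
top left 0.11 [[94.9, 50.9], [18.6, 50.5]]
top front 0.12 [[100.7, -44.1], [99.9, 48.3]]
```

step_arm([
  [0,-0.006,0,0,0,0,0.7],
  [0,-0.015,0,0,0,0,0.7],
  [0,-0.025,0,0,0,0,0.7],
  [0,-0.035,0,0,0,0,0.7],
  [0,-0.043,0,0,0,0,0.7],
  [0,-0.048,0,0,0,0,0.7],
  [0,-0.051,0,0,0,0,0.7],
  [0,-0.052,0,0,0,0,0.7],
])

```text
clock: 11.9
position: [529.1, 58.0, 37.5]
tool_rot: [[0.966, 0.26, 0.0], [0.26, -0.966, -0.0], [-0.0, 0.0, -1.0]]
force: [1.4, -3.5, 0.1]
gripper_width: 65.7
```

```bash
python3 st.py 35 0 36
```

```text
t 11.9 pos [529.06  58.05  37.52] lane [30.17  0.39] F [ 1.38 -3.46  0.09] F lane [np.float64(-3.698967984733585), np.float64(-0.44028423321782534)] w 65.72507459167936
toolx lane ang deg -89.88260462817333 tilt [ 0. -0. -1.] q [ 0.2   0.47 -0.53  2.04  0.35  0.73 -0.28]
tool delta to target mm [ 0.4  -4.83  1.52]
```

step_arm([
  [0,-0.0003,0,0,0,0,0.7],
  [0,-0.0006,0,0,0,0,0.7],
  [0,-0.0009,0,0,0,0,0.7],
  [0,-0.0012,0,0,0,0,0.7],
  [0,-0.0015,0,0,0,0,0.7],
  [0,-0.0018,0,0,0,0,0.7],
  [0,-0.0021,0,0,0,0,0.7],
  [0,-0.0024,0,0,0,0,0.7],
])

```text
clock: 12.7
position: [528.5, 60.2, 37.5]
tool_rot: [[0.966, 0.26, 0.0], [0.26, -0.966, 0.0], [0.0, -0.0, -1.0]]
force: [1.2, -4.0, 0.6]
gripper_width: 65.8
```

```bash
python3 st.py 35 0 36
```

```text
t 12.7 pos [528.5   60.21  37.5 ] lane [32.4   0.38] F [ 1.23 -3.99  0.61] F lane [np.float64(-4.174961805434895), np.float64(-0.16165974870401775)] w 65.81939568604554
toolx lane ang deg -89.90379869582588 tilt [ 0.  0. -1.] q [ 0.2   0.47 -0.53  2.04  0.35  0.73 -0.28]
tool delta to target mm [ 0.38 -2.6   1.5 ]
```

Not at the stop yet: the force is still just the sliding friction, about 4 N.

step_arm([
  [0,-0.0003,0,0,0,0,0.7],
  [0,-0.0006,0,0,0,0,0.7],
  [0,-0.0009,0,0,0,0,0.7],
  [0,-0.0012,0,0,0,0,0.7],
  [0,-0.0015,0,0,0,0,0.7],
  [0,-0.0018,0,0,0,0,0.7],
  [0,-0.0021,0,0,0,0,0.7],
  [0,-0.0024,0,0,0,0,0.7],
])

```text
clock: 13.5
position: [527.9, 62.5, 37.5]
tool_rot: [[0.966, 0.26, 0.0], [0.26, -0.966, 0.0], [0.0, -0.0, -1.0]]
force: [1.1, -5.4, 0.5]
gripper_width: 65.7
```

```bash
python3 st.py 35 0 36
```

```text
t 13.5 pos [527.85  62.54  37.51] lane [34.82  0.4 ] F [ 1.15 -5.41  0.47] F lane [np.float64(-5.518236693441037), np.float64(0.28800817225517955)] w 65.69738487970079
toolx lane ang deg -89.89965261677983 tilt [ 0.  0. -1.] q [ 0.2   0.46 -0.53  2.04  0.35  0.73 -0.29]
tool delta to target mm [ 0.4  -0.18  1.51]
```

step_arm([
  [0,-0.0002,0,0,0,0,0.7],
  [0,-0.0004,0,0,0,0,0.7],
  [0,-0.0006,0,0,0,0,0.7],
  [0,-0.0008,0,0,0,0,0.7],
  [0,-0.001,0,0,0,0,0.7],
  [0,-0.0012,0,0,0,0,0.7],
  [0,-0.0014,0,0,0,0,0.7],
  [0,-0.0015,0,0,0,0,0.7],
])

```text
clock: 14.3
position: [527.6, 63.8, 37.5]
tool_rot: [[0.966, 0.26, 0.0], [0.26, -0.966, -0.0], [0.0, 0.0, -1.0]]
force: [2.1, -6.5, 0.5]
gripper_width: 65.8
```

```bash
python3 st.py 35 0 36
```

```text
t 14.3 pos [527.56  63.76  37.53] lane [36.08  0.37] F [ 2.07 -6.54  0.49] F lane [np.float64(-6.849879960164926), np.float64(-0.30934401289547614)] w 65.80354506382014
toolx lane ang deg -89.90569003798109 tilt [ 0. -0. -1.] q [ 0.19  0.46 -0.53  2.04  0.35  0.73 -0.29]
tool delta to target mm [0.37 1.08 1.53]
```

step_arm([
  [0,-0.0002,0,0,0,0,0.7],
  [0,-0.0004,0,0,0,0,0.7],
  [0,-0.0006,0,0,0,0,0.7],
  [0,-0.0008,0,0,0,0,0.7],
  [0,-0.001,0,0,0,0,0.7],
  [0,-0.0012,0,0,0,0,0.7],
  [0,-0.0014,0,0,0,0,0.7],
  [0,-0.0015,0,0,0,0,0.7],
])

```text
clock: 15.1
position: [527.2, 63.8, 37.5]
tool_rot: [[0.966, 0.259, -0.0], [0.259, -0.966, -0.002], [-0.0, 0.002, -1.0]]
force: [2.1, -12.3, 3.6]
gripper_width: 65.2
```

```bash
python3 st.py 35 0 36;  python3 - <<'E'
from cell import camera
import cv2
for n,(x0,y0,x1,y1) in(("scene",(260,185,400,290)),("top",(230,130,390,250))):
    a=camera(n)[:,:,::-1];cv2.imwrite(f"pics/{n}7.png",a);cv2.imwrite(f"pics/{n}7z.png",cv2.resize(a[y0:y1,x0:x1],None,fx=4.4,fy=4.4,interpolation=2))
E
```

```text
t 15.1 pos [527.22  63.81  37.53] lane [36.21  0.68] F [  2.09 -12.32   3.63] F lane [np.float64(-12.444668430533369), np.float64(1.1631555460224048)] w 65.18699938579059
toolx lane ang deg -89.98406620205652 tilt [-0. -0. -1.] q [ 0.19  0.46 -0.53  2.04  0.35  0.73 -0.3 ]
tool delta to target mm [0.68 1.21 1.54]
```

View pics/scene7z.png

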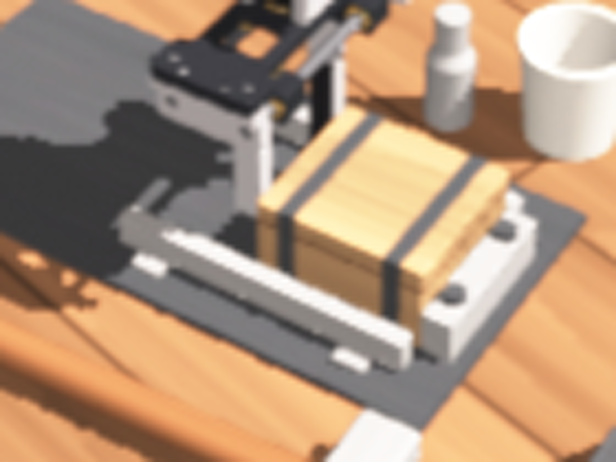

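View pics/top7z.png

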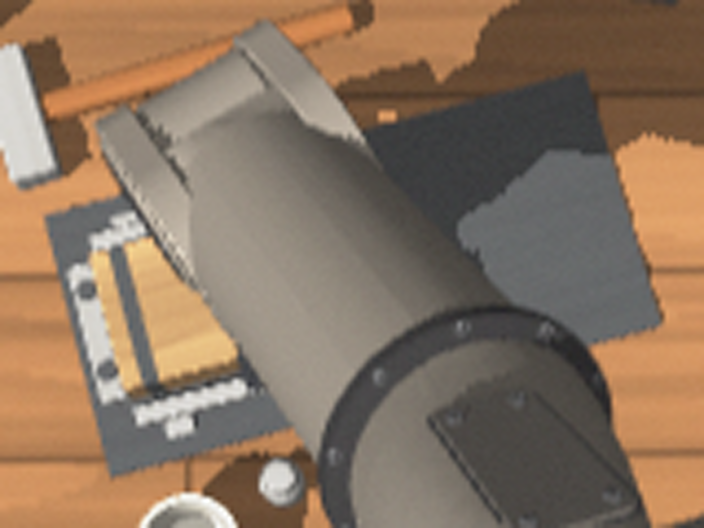

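Motion stalled at x = 36.2 while the force rose to 12 N. In the top view the box's front edge at (95,255) to (125,395) meets the stop. I'll press once more gently to seat it, then withdraw.

step_arm([
  [0,-0.0004,0,0,0,0,0.7],
  [0,-0.0008,0,0,0,0,0.7],
  [0,-0.001,0,0,0,0,0.7],
  [0,-0.0012,0,0,0,0,0.7],
  [0,-0.0014,0,0,0,0,0.7],
  [0,-0.0015,0,0,0,0,0.7],
  [0,-0.0015,0,0,0,0,0.7],
  [0,-0.0015,0,0,0,0,0.7],
])

```text
clock: 16.0
position: [527.1, 63.9, 37.6]
tool_rot: [[0.966, 0.258, 0.0], [0.258, -0.966, -0.003], [-0.001, 0.003, -1.0]]
force: [3.7, -19.6, 2.7]
gripper_width: 65.8
```

```bash
python3 st.py 35 0 36
```

```text
t 16.0 pos [527.14  63.86  37.56] lane [36.28  0.75] F [  3.73 -19.61   2.68] F lane [np.float64(-19.907894751910746), np.float64(1.4596805598094467)] w 65.76264627675651
toolx lane ang deg -90.04314856943799 tilt [ 0. -0. -1.] q [ 0.19  0.46 -0.53  2.04  0.35  0.73 -0.3 ]
tool delta to target mm [0.75 1.28 1.56]
```

step_arm([
  [0,0.001,0,0,0,0,0.7],
  [0,0.003,0,0,0,0,0.7],
  [0,0.008,0,0,0,0,0.7],
  [0,0.02,0,0,0,0,0.7],
  [0,0.03,-0.01,0,0,0,0.7],
  [0,0.035,-0.05,0,0,0,0.7],
  [0,0.05,-0.09,0,0,0,0.7],
  [0,0.08,-0.13,0,0,0,0.7],
])

```text
clock: 16.8
position: [547.2, -9.4, 169.1]
tool_rot: [[0.965, 0.263, -0.0], [0.263, -0.965, 0.001], [0.0, -0.001, -1.0]]
force: [0.3, -0.2, 0.3]
gripper_width: 65.9
```

step_arm([
  [0,0.04,0,0,0,0,0.7],
  [0,0.08,0,0,0,0,0.7],
  [0,0.12,0,0,0,0,0.7],
  [0,0.16,0,0,0,0,0.7],
  [0,0.19,0,0,0,0,0.7],
  [0,0.21,0,0,0,0,0.7],
  [0,0.22,0,0,0,0,0.7],
  [0,0.22,0,0,0,0,0.7],
])

```text
clock: 17.6
position: [604.6, -223.3, 167.2]
tool_rot: [[0.966, 0.259, -0.0], [0.259, -0.966, 0.0], [-0.0, -0.001, -1.0]]
force: [-0.6, 0.2, 0.1]
gripper_width: 65.9
```

```bash
python3 st.py 35 0 36;  python3 - <<'E'
from cell import camera
import cv2
for n,(x0,y0,x1,y1) in(("scene",(260,185,400,290)),("top",(230,130,390,250))):
    a=camera(n)[:,:,::-1];cv2.imwrite(f"pics/{n}8.png",a);cv2.imwrite(f"pics/{n}8z.png",cv2.resize(a[y0:y1,x0:x1],None,fx=4.4,fy=4.4,interpolation=2))
E
```

```text
t 17.6 pos [ 604.65 -223.29  167.21] lane [-261.15    0.03] F [-0.6   0.2   0.14] F lane [np.float64(0.3519426699560109), np.float64(0.5235845359993485)] w 65.89935034856548
toolx lane ang deg -89.94306490182295 tilt [-0.  0. -1.] q [ 0.61  0.45 -0.48  1.69  0.23  1.06  0.32]
tool delta to target mm [   0.34 -296.08  131.36]
```

View pics/scene8z.png

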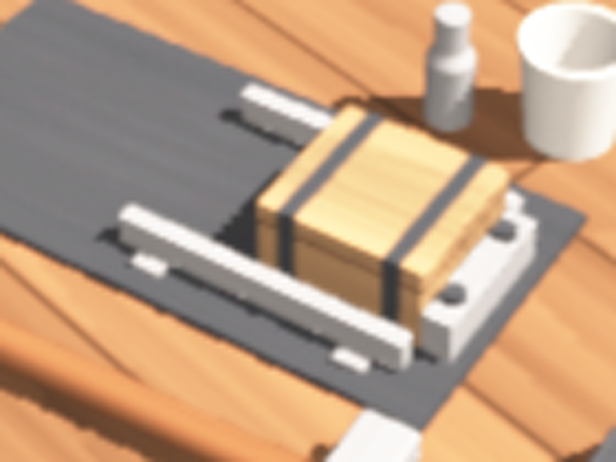

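View pics/top8z.png

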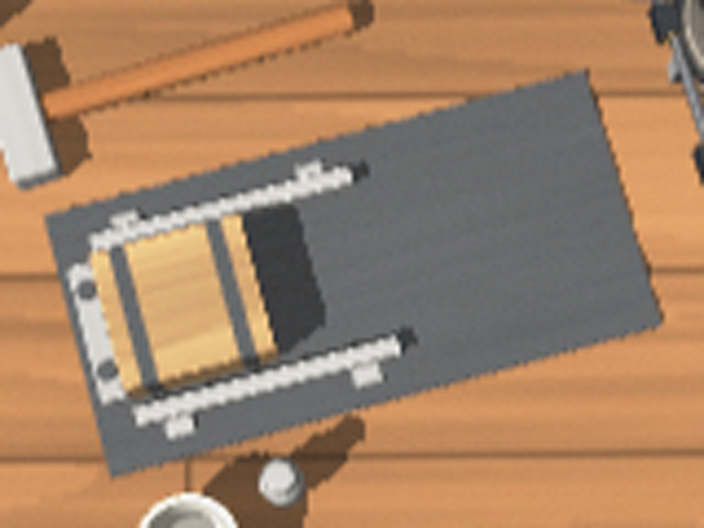

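The arm is clear. The box sits against the stop between the rails, its top from (92,255) to (275,352) in the zoomed top view. Last check before handing in: box pose, and whether anything else moved.

Run:
```python
from me import *
from mb import go
go(8,[(92,253),(241,213),(276,351),(131,393)],4.4,(230,130),w=1.6)
em(8,[("left-rail",[(138,405),(395,336)]),("right-rail out",[(150,217),(300,176)])],4.4,(230,130),z=28,w=1.2)
em(3,[("left-rail",[(138,405),(395,336)]),("right-rail out",[(150,217),(300,176)])],4.4,(230,130),z=28,w=1.2)
a,b=[cv2.imread(f"pics/scene{i}.png").astype(int) for i in(0,8)]
d=(np.abs(a-b).max(2)>40).astype(np.uint8)
k,l,s,c=cv2.connectedComponentsWithStats(d)
print([x.tolist() for x in s[1:] if x[4]>12])
```

```text
top gray [0.11 0.14 0.16 0.17] len [108.96 100.89 107.6  102.46]
[[155.6, -50.6], [46.6, -50.6], [46.5, 50.3], [154.1, 51.9]] c [100.73   0.23] yaw edges [0.0007, 0.0152] [0.0145, 0.0011]
top r-b [0.21 0.12 0.12 0.08] len [109.11 101.72 108.16 103.62]
[[155.4, -50.1], [46.3, -49.8], [46.2, 51.9], [154.4, 53.5]] c [100.58   1.39] yaw edges [-0.0028, 0.0147] [0.0096, 0.0003]
top left-rail 0.14 [[151.8, 58.3], [-38.0, 59.0]]
top right-rail out 0.12 [[109.3, -71.5], [-3.1, -71.5]]
top left-rail 0.14 [[151.8, 58.5], [-38.0, 59.0]]
top right-rail out 0.12 [[109.3, -71.5], [-3.1, -71.5]]
[[95, 0, 207, 212, 12660], [393, 0, 18, 55, 209], [422, 0, 8, 13, 69], [446, 0, 6, 9, 15], [418, 0, 65, 117, 1927], [430, 12, 15, 25, 238], [451, 48, 9, 4, 19], [410, 94, 3, 9, 13], [441, 104, 19, 20, 213], [425, 107, 5, 12, 29], [312, 110, 28, 8, 122], [289, 129, 52, 26, 353], [344, 129, 12, 2, 23], [400, 129, 8, 2, 15], [265, 130, 12, 5, 43], [366, 130, 31, 3, 46], [339, 155, 27, 7, 79], [194, 159, 28, 17, 233], [398, 158, 11, 3, 22], [367, 160, 9, 2, 18], [233, 184, 67, 47, 1899], [309, 208, 67, 56, 1739], [64, 213, 36, 30, 533]]
```

```bash
python3 -c "
from cell import order;print(order.hand_in())"
```

```text
the job is handed in; nothing more can be done
None
```

I pushed the larger wooden box down the lane until it rested against the end stop, withdrew the arm, and handed the job in at about 18 s.

**How it went:** Two fingers on the box's far side squared it up and moved it about 10 mm onto the centre line. Two fingers on its rear face then pushed it down the lane, with the tips held about 10 mm above the rail tops. I checked the gaps in the camera images three times on the way.

**At the stop:** The tool stalled at lane x ≈ 36 mm and the force rose from about 5 N to 20 N, which confirmed contact.

**Last checks:**
- **Box:** the top view puts it at about (100.7, 0.2) mm in the lane, against a target of x = 100. Yaw is between 0 and 0.015 rad.
- **Gaps:** about 8 to 9 mm to each rail by one edge measure. The other put the box about 1 mm further left, leaving 6 to 7 mm on that side.
- **Rails:** the rail edges I measured had moved by no more than 0.2 mm since before the push.
- **Other objects:** comparing scene images from before and after, the changes were at the box, the arm, and patches I took for its shadow. One of those patches lay over the small box, and I did not measure the small box separately. The fingers were never low near it.

**Disagreement:** the scene camera sits about 3 to 4 mm off the top camera in absolute position. I measured everything relative to the lane in the top view, where the sizes matched the given ones to about 1 to 2 mm.

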